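Roll a bar blank into the V-cradle

ROBOT

A 7-joint arm with a two-finger parallel gripper is mounted at the origin on a cart in front of the work surface, level with it; the furniture and walls round the work are solid. World frame = base frame: x ahead of the robot, y to its left, z up, the work surface at z = 0. Lengths are in m, angles in rad, forces in N, time in s.
With the tool pointing down it reaches from about 0.425 to 0.925 m from the base axis. Payload 6.8 kg.
Tool frame: the origin (TCP) lies on the centre line of the jaws, within the pads' length; the fingertips stand 8 mm ahead of it and the grasp point (between the pads) lies 11 mm behind it (bot.tips_ahead is the distance from the TCP to the fingertips, in m); z points along the fingers, y is the line along which they close (so a half turn about z gives the same grasp; the last joint's range is limited). The gripper opens to 85 mm and grips with 20 to 120 N. Pads are 22 mm wide; open, the fingers measure 114 mm over their backs; the gripper's body (76 mm by 85 mm) begins 54 mm behind the grasp point. The pads swing forward as they close: fully open they stand 13 mm farther back than shut.
Start: joints at [-1.246, 0.477, 0.022, 1.555, -0.011, 1.109, -0.083], TCP at [0.283, 0.613, 0.239] pointing down, gripper open.
Joint ranges: [-2.96, 2.96], [-0.34, 2.1], [-1.41, 1.46], [0.24, 2.44], [-1.37, 4.51], [0.17, 1.92], [-2.96, 2.96]. Speed limits (rad/s): [2.39, 2.39, 3.14, 3.14, 3.14, 3.14, 3.14].

INTERFACE

Orientations are given as a unit quaternion [w, x, y, z].
In Python, from station import bot gives the robot as it stands.
- The arm moves only by the tool send_rows, never from a script. Its argument "deltas" is text: rows parted by semicolons, each of 4 numbers parted by spaces: the shift along the tool's x, y, z in m, then the turn about the tool's z in degrees. In form: x y z spin; .... A call has 1 to 5 rows; each row is the pose to reach, as a shift and turn from the pose commanded when the call began, along the tool's axes at that moment; what a row does not reach only later rows make up. A row lasts 1/10 s, in which the tool goes at most 50 mm and 8.59 degrees, less where a joint would pass 70% of its speed; a pose out of reach is approached as far as the arm can. A call with a gripper value outside its range is refused whole. "claw" is the opening, from 0 (shut) to 1 (fully open), set as the call begins (left out, the last holds). The fingers move at their own pace and stop on an object; "force" is the grip in N (left out, the last holds). Time passes only in rows, so rows that repeat a pose let the fingers close. It gives the time, the measured TCP pose, the force, the opening and the grip force at its end, in the units of the state.
- bot.get_obs(): the state, without advancing time (a new reading comes with each control period).
- bot.read_camera(name): name is "side" or "top"; returns a dict with "img" (420x560x3 uint8, red, green, blue), "depth" (420x560 float32, m along the optical axis (not along the pixel's ray), 0 where there is no reading), "fx", "fy", "cx", "cy" (pixels), "dist_coeffs" ([k1, k2, p1, p2, k3] as OpenCV has them; the pictures are not rectified), "camera_from_world" (4x4, takes a point from world to camera coordinates). Camera axes: x right, y up, looking along -z (the intrinsics and any distortion apply to the point x, -y, -z); pixel columns grow to the right and rows downward; lengths in m; the calibration is good to about 2 mm. A picture is of the moment at which its call begins.
- bot.hand_in(): hands the job in; it is judged then, once.
Trained networks look in a picture, given as the dict that the camera call returned (one of the last four; its "shot" number tells which), for a name from the list of things; names that differ only in an ending like _2 or _b are one class to them, and where a whole thing is asked for, a point or a joint stands for the part that bears it (a point fixed in the world has none). Each returns a list of dicts, best first, with "confidence" (0 to 1); they miss things now and then, are a little off and sometimes report something else, mostly with a low value. They report only what shows in the picture. A call takes as long as a camera call. They do not tell look-alikes from the thing itself.
- bot.masks_of(picture, query): "mask" (420x560 bool, what is visible of it).
- bot.landmark_of(picture, query): "xyz" ([x, y, z] in m, in world coordinates, good to about 4 mm: a listed point, or the origin of a listed thing).
The state is a dict: "t": time; "q": joint angles; "joint_vel": joint speeds; "joint_torque": joint torques, N m; "eef_pos": TCP position; "tool_rot": TCP orientation; "contact_force": force on the tool from outside, world axes, zero at the start; "torque": the same for the moment, N m; "gripper_width": opening from 0.0 (shut) to 1.0 (fully open); "grasp_force": force on a finger pad.
Only numpy, scipy, OpenCV 4.12 (cv2) and the standard library are available. Lean on these libraries where they do the work, as an engineer would, in place of code of your own. Each camera call takes 0.05 s, during which the arm holds its last target. There are 200 camera calls.

TASK

Roll the round aluminium bar along the bench by its side, over the ramp and down into the V of the blue cradle, and push it endways along the V, towards whichever end has the stop, until its end butts against the upright orange end stop. Use the fingertips only to push: do not pick the bar up or stand it on end, and leave the other things on the bench where they are. Finish with the bar lying still in the V against the stop and the hand clear of it.

Things in the scene. Friction and masses are not known exactly. Their poses are not given: they have to be found in the camera images.
- round_bar: Bright aluminium round bar, 30 mm in diameter, 140 mm long, 0.2 to 0.35 kg, polished (friction about 0.3), lying on the bench before the ramp; it rolls easily and soon stops when left. Origin: middle of the bar, on its axis, 15 mm above the bench at the start. Its own y axis runs along the bar (ends at y = +70 and -70 mm); x and z turn as it rolls.
- v_cradle: Blue V-block with a ramp, 78 mm long (y = -39 to +39 mm), fixed on a 3 mm dark base plate. Origin: on the bench under the middle of the V's bottom line; x points from the ramp over the V to the back wall (the way the bar rolls), y along the V, z up. 90 degree V, its bottom at z = 2 mm; back wall 32 mm high, ends at x = 42 mm. A seated bar's axis is at x = 0, z = 23 mm and it sticks out at both ends.
- ramp_foot (a point): Middle of the ramp's foot, on the bench at cradle x = -56 mm, y = 0. From here the ramp rises straight to the lip. Axes as the cradle's. The bar starts with its axis 105 to 145 mm before the V's bottom line, up to 0.15 rad askew, its middle within 10 mm of cradle y = 0.
- lip (a point): Middle of the lip between ramp and V, 15 mm above the bench at cradle x = -14 mm, y = 0; beyond it the bar drops into the V. Axes as the cradle's.
- end_stop: Orange upright end stop, fixed beyond one end of the V: a plate 12 mm thick across the V (cradle x = -16 to 36 mm), 42 mm high. It stands at cradle y = +108 or -108 mm, so its inner face is 102 mm from the cradle's middle; which end changes from run to run. Origin: under the plate's middle, at bench level; axes as the cradle's. Against it, the bar's middle is 76 mm from this origin.
- spare_foot: Low bare steel foot, only 6 mm high (a 10 mm bolt head behind the V), fixed at the V's other end, opposite the end stop: the bar passes above it. It is not a stop. Origin: under its middle, at bench level.
- brass_weight: Bystander, to be left alone: small turned brass weight, 27 mm across, 43 mm tall. Origin: centre of its underside.
- red_paint_pot: Bystander, to be left alone: small pot of red paint with a white cap, 35 mm across, 38 mm tall. Origin: centre of its underside.
- pin_tin: Bystander, to be left alone: round teal pin tin, 54 mm across, 17 mm tall. Origin: centre of its underside.
- sanding_block: Bystander, to be left alone: brown sanding block, 36 x 66 x 23 mm. Origin: centre of its underside.
- green_paint_pot: Bystander, to be left alone: small pot of green paint with a white cap, 35 mm across, 38 mm tall, standing on the dark board. Origin: centre of its underside.
There are look-alikes about, which are no part of the job. Several things have the shape of the end_stop; the one meant has the colours described above.

How it is judged:
On the way, in this order (a step that is already met when the one before it is completed fails the run):
1. the bar rolls along the bench in front of the ramp (x of round_bar in the frame of v_cradle below -0.056 m and height (world z) of round_bar below 0.02 m and angular speed of round_bar above 0.4 rad/s), for 0.1 s.
2. the bar lies in the V (x of round_bar in the frame of v_cradle between -0.004 and 0.004 m and z of round_bar in the frame of v_cradle between 0.019 and 0.027 m and angle between the y axis of round_bar and the y axis of v_cradle, either way round below 0.06 rad), for 0.2 s.
At the end, for the whole second after the job is handed in: The bar lies still in the V (axis within 4 mm of the V's middle plane, 19 to 27 mm above the bench, within 0.06 rad of the V's direction) with its end within 3.5 mm of the stop's face (all of step 2 and horizontal distance between round_bar and end_stop between 0.072 and 0.0795 m and linear speed of round_bar below 0.01 m/s and angular speed of round_bar below 0.2 rad/s); the robot touches nothing.
It fails at once if the bar is lifted off the bench in front of the ramp (middle above 26 mm) (x of round_bar in the frame of v_cradle below -0.075 m and height (world z) of round_bar above 0.026 m).
It fails at once if the bar is lifted (middle more than 43 mm above the bench) (height (world z) of round_bar above 0.043 m).
It fails at once if the bar is tipped on end (more than 0.45 rad from level) (angle between round_bar's own y axis and vertical below 1.12 rad or angle between round_bar's own y axis and vertical above 2.02 rad).
It fails at once if a bystander is moved more than 20 mm (distance of any of brass_weight, red_paint_pot, pin_tin, sanding_block, green_paint_pot from where it was at the start of the episode above 0.02 m).
It also fails if it takes over 48 s, if anything falls off the work surface, if the arm or the gripper's body presses on something with over 40 N, if the wrist force passes 120 N, or if a joint passes its speed limit or range.

## Working session

There is one attempt and no reset: what is moved stays moved. The work goes in short steps, Python scripts to look and compute and a tool call to move; the robot and the scene stay as the last step left them, time stands still between calls to the robot, and variables do not carry over. Pictures are saved under pics/ and viewed, at most 10 in all, crops included, and the job is handed in when it is done.

Besides the shell and the picture viewer there is one more tool, called after "Call:" as name(argument=value, ...), one argument or row to a line, values as JSON. send_rows: Moves the arm, as the interface text tells. Its arguments: {"type":"object","properties":{"deltas":{"type":"string"},"claw":{"type":"number"},"force":{"type":"number"}},"required":["deltas"]}

```bash
mkdir -p pics; cat > h.py <<'E'
import numpy as np, cv2
from station import bot
def px2w(c,u,v,z=None):
    K=np.array([[c['fx'],0,c['cx']],[0,c['fy'],c['cy']],[0,0,1]])
    p=cv2.undistortPoints(np.array([[[u,v]]],float),K,np.array(c['dist_coeffs']))[0,0]
    W=np.linalg.inv(c['camera_from_world'])
    d=W[:3,:3]@np.array([p[0],-p[1],-1]); o=W[:3,3]
    s=(z-o[2])/d[2] if z is not None else c['depth'][int(v),int(u)]
    return o+s*d
def cloud(c,m):
    vs,us=np.nonzero(m&(c['depth']>0))
    K=np.array([[c['fx'],0,c['cx']],[0,c['fy'],c['cy']],[0,0,1]])
    p=cv2.undistortPoints(np.stack([us,vs],1).astype(float)[:,None],K,np.array(c['dist_coeffs']))[:,0]
    d=c['depth'][vs,us][:,None]; P=np.c_[p[:,:1],-p[:,1:],-np.ones((len(p),1))]*d
    W=np.linalg.inv(c['camera_from_world']); return P@W[:3,:3].T+W[:3,3]
def save(c,n): cv2.imwrite('pics/'+n,c['img'][:,:,::-1])
E
python3 - <<'E'
from h import *
o=bot.get_obs();print(o['eef_pos'],o['tool_rot'],o['t'],bot.tips_ahead)
for n in('top','side'):
    c=bot.read_camera(n);save(c,n+'0.png')
    for q in['round_bar','v_cradle','ramp_foot','lip','end_stop','spare_foot','brass_weight','red_paint_pot','pin_tin','sanding_block','green_paint_pot']:
        print(n,q,[(np.round(l['xyz'],3).tolist(),round(l['confidence'],2)) for l in bot.landmark_of(c,q)[:3]])
    m=bot.masks_of(c,'round_bar')
    if m:
        P=cloud(c,m[0]['mask']);P=P[P[:,2]>.008];mu=np.median(P,0);w,V=np.linalg.eigh(np.cov((P-mu)[:,:2].T));s=(P-mu)[:,:2]@V[:,1]
        print('bar',len(P),mu,V[:,1],s.min(),s.max(),P[:,2].max())
E
```

```text
[0.28291401 0.61220732 0.23834273] [-1.20434657e-04  2.14735192e-01  9.76671887e-01 -8.98680327e-04] 0.0 0.008
top round_bar [([0.44, 0.292, 0.015], 0.9)]
top v_cradle [([0.459, 0.402, 0.001], 0.85)]
top ramp_foot [([0.448, 0.346, 0.0], 0.92)]
top lip [([0.457, 0.388, 0.016], 0.73)]
top end_stop [([0.25, 0.368, -0.0], 0.68), ([0.515, 0.509, -0.005], 0.67), ([0.625, 0.516, -0.003], 0.53)]
top spare_foot [([0.35, 0.428, 0.0], 0.58)]
top brass_weight [([0.432, -0.099, 0.001], 0.43)]
top red_paint_pot [([0.446, 0.07, 0.001], 0.55)]
top pin_tin [([0.632, 0.31, 0.005], 0.48)]
top sanding_block [([0.434, -0.206, 0.001], 0.96), ([0.353, 0.42, -0.001], 0.25)]
top green_paint_pot [([0.629, 0.313, 0.001], 0.69)]
bar 567 [0.43861777 0.29074565 0.02750644] [-0.98842454  0.15171331] -0.0729034930079267 0.06480809371404782 0.033995827200706596
side round_bar [([0.442, 0.295, 0.013], 0.66)]
side v_cradle [([0.457, 0.403, 0.0], 0.64)]
side ramp_foot [([0.445, 0.348, 0.0], 0.58)]
side lip [([0.46, 0.387, 0.015], 0.87)]
side end_stop [([0.567, 0.38, -0.003], 0.7), ([0.628, 0.517, -0.005], 0.61), ([0.248, 0.369, -0.005], 0.61)]
side spare_foot [([0.357, 0.42, 0.002], 0.63), ([0.631, 0.304, 0.01], 0.59)]
side brass_weight [([0.428, -0.104, -0.001], 0.62)]
side red_paint_pot [([0.446, 0.072, 0.001], 0.47)]
side pin_tin [([0.456, -0.009, 0.002], 0.45)]
side sanding_block [([0.43, -0.209, -0.0], 0.7)]
side green_paint_pot [([0.631, 0.303, 0.008], 0.61)]
bar 306 [0.42468123 0.30326612 0.02275096] [-0.99308861  0.11736701] -0.08263164293471115 0.05847076984334038 0.03135815121052077
```

View pics/top0.png

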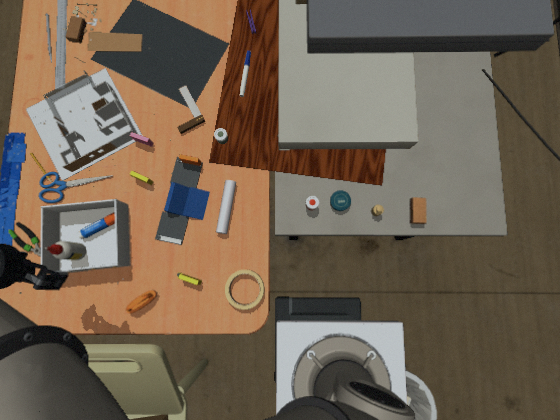

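View pics/side0.png

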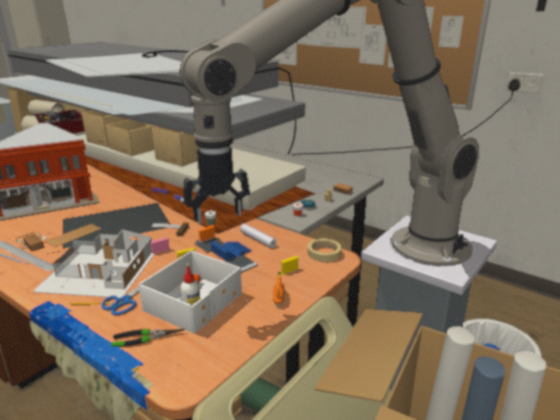

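The top view shows the bar at about (227,207), the blue cradle at (187,200), the orange stop at its upper end (190,159) and the spare foot at its lower end (172,237). Positions from the networks agree: the cradle is at (0.458, 0.4025), its x axis points at 78.4°, and the stop is on the cradle's −y side, (0.567, 0.38).

I'll go above the start point behind the bar and turn the jaws' line along the bar.

Call:
send_rows(
  deltas="-0.03 -0.03 0 8; -0.06 -0.058 0 16; -0.09 -0.087 0 24; -0.12 -0.116 0 32; -0.15 -0.145 0 40",
  claw=1,
)

```text
t: 1.8
eef_pos: [0.3589, 0.4167, 0.2395]
tool_rot: [-0.0, 0.538, 0.843, 0.0]
contact_force: [1.4, 0.1, 0.3]
gripper_width: 1.002
grasp_force: 0.0
```

```bash
cat >> h.py <<'E'
O=np.array([.458,.4025]);A=np.radians(78.4);EX=np.array([np.cos(A),np.sin(A)]);EY=np.array([-EX[1],EX[0]])
def cr(p): d=np.array(p)[...,:2]-O; return np.stack([d@EX,d@EY],-1)
def st(goal=None,yaw=-11.6):
    o=bot.get_obs();w,x,y,z=o['tool_rot'];from scipy.spatial.transform import Rotation as R
    M=R.from_quat([x,y,z,w]).as_matrix();a=np.degrees(np.arctan2(M[1,1],M[0,1]))
    print('t',round(o['t'],2),'tcp',o['eef_pos'].round(4),'cr',cr(o['eef_pos']).round(4),'yaw',round(a,1),'F',np.round(o['contact_force'],1))
    if goal is not None:
        g=np.r_[O+goal[0]*EX+goal[1]*EY,goal[2]];print('delta',(M.T@(g-o['eef_pos'])).round(4),'spin',round(a-yaw,1))
E
python3 -c "
from h import *
st([-.165,-.003,.12])"
```

```text
t 1.8 tcp [0.3589 0.4167 0.2395] cr [-0.0061  0.0999] yaw 24.9 F [1.4 0.1 0.3]
delta [-0.189  -0.0118  0.1194] spin 36.5
```

Call:
send_rows(
  deltas="-0.04 -0.003 0 8; -0.08 -0.006 0 16; -0.12 -0.009 0 24; -0.16 -0.011 0.02 32; -0.189 -0.012 0.05 36.5",
)

```text
t: 2.3
eef_pos: [0.4302, 0.2404, 0.1906]
tool_rot: [0.0, 0.775, 0.631, 0.003]
contact_force: [0.8, 1.2, -0.4]
gripper_width: 1.001
grasp_force: 0.0
```

Call:
send_rows(
  deltas="0 0 0.03 0; 0 0 0.06 0; 0 0 0.09 0; 0 0 0.12 0; 0 0 0.13 0",
)

```text
t: 2.8
eef_pos: [0.4267, 0.2413, 0.0571]
tool_rot: [-0.0, 0.773, 0.634, -0.002]
contact_force: [-0.7, -0.6, -0.0]
gripper_width: 1.004
grasp_force: 0.0
```

```bash
python3 - <<'E'
from h import *
st([-.165,-.003,.05])
c=bot.read_camera('side');img=c['img'][190:310,170:350]
cv2.imwrite('pics/s1.png',cv2.resize(img,None,fx=4,fy=4,interpolation=cv2.INTER_CUBIC)[:,:,::-1])
c=bot.read_camera('top');print([l['xyz'] for l in bot.landmark_of(c,'round_bar')])
E
```

```text
t 2.8 tcp [0.4267 0.2413 0.0571] cr [-0.1642 -0.0018] yaw -11.3 F [-0.7 -0.6 -0. ]
delta [-0.0008  0.0012  0.0071] spin 0.3
[]
```

View pics/s1.png

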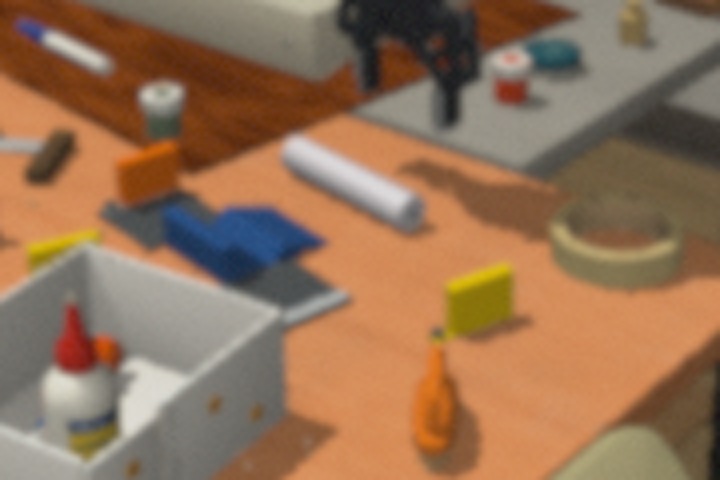

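The view shows both fingertips clear behind the bar, at crop pixels (445,123) and (368,88). The bar is between them and the ramp. I'll measure the tip height.

```bash
python3 - <<'E'
from h import *
c=bot.read_camera('side')
for u in(278,280,282):
  for v in(215,217,219,220,221,222):
    p=px2w(c,u,v); print(u,v,p.round(3),cr(p).round(3))
m=bot.masks_of(c,'round_bar')
E
```

```text
278 215 [0.388 0.258 0.087] [-0.156  0.04 ]
278 217 [0.384 0.263 0.083] [-0.151  0.045]
278 219 [0.384 0.263 0.076] [-0.151  0.045]
278 220 [0.387 0.259 0.07 ] [-0.155  0.041]
278 221 [0.384 0.263 0.069] [-0.152  0.044]
278 222 [0.464 0.159 0.001] [-0.237 -0.055]
280 215 [0.378 0.261 0.091] [-0.155  0.05 ]
280 217 [0.382 0.256 0.081] [-0.159  0.045]
280 219 [0.38  0.258 0.075] [-0.157  0.048]
280 220 [0.377 0.262 0.075] [-0.154  0.052]
280 221 [0.379 0.26  0.07 ] [-0.156  0.049]
280 222 [0.381 0.256 0.064] [-0.159  0.046]
282 215 [0.369 0.262 0.094] [-0.155  0.059]
282 217 [0.371 0.26  0.085] [-0.157  0.057]
282 219 [0.373 0.257 0.077] [-0.16   0.054]
282 220 [0.373 0.257 0.073] [-0.16   0.054]
282 221 [0.38  0.247 0.064] [-0.168  0.045]
282 222 [ 0.455  0.149 -0.   ] [-0.249 -0.048]
```

Call:
send_rows(
  deltas="0 0.001 0.02 0.3; 0 0.001 0.035 0.3; 0 0.001 0.045 0.3; 0 0.001 0.051 0.3; 0 0.001 0.051 0.3",
)

```text
t: 3.55
eef_pos: [0.4291, 0.242, 0.0083]
tool_rot: [-0.0, 0.775, 0.632, -0.0]
contact_force: [0.1, 0.4, 0.3]
gripper_width: 0.997
grasp_force: 0.0
```

```bash
cat >> h.py <<'E'
def bar():
    for n in('top','side'):
        c=bot.read_camera(n)
        print(n,'lm',[(cr(l['xyz']).round(4),l['xyz'][2].round(3) if hasattr(l['xyz'][2],'round') else l['xyz'][2],round(l['confidence'],2)) for l in bot.landmark_of(c,'round_bar')[:2]])
        m=bot.masks_of(c,'round_bar')
        if m:
            P=cloud(c,m[0]['mask']);P=P[P[:,2]>.008];C=cr(P);mu=np.median(C,0);w,V=np.linalg.eigh(np.cov((C-mu).T));v=V[:,1]*np.sign(V[1,1])
            print('  mask',len(P),'med',mu.round(4),'skew',np.degrees(np.arctan2(-v[0],v[1])).round(1),'y',np.percentile(C[:,1],[1,99]).round(4),'z95',np.percentile(P[:,2],95).round(4))
    return c
E
python3 -c "
from h import *
st([-.14,-.003,.006]);bar()"
```

```text
t 3.55 tcp [0.4291 0.242  0.0083] cr [-0.163 -0.004] yaw -11.6 F [0.1 0.4 0.3]
delta [ 0.023  -0.001   0.0023] spin 0.0
top lm []
  mask 345 med [-0.4012 -0.0845] skew -18.1 y [-0.1108 -0.0591] z95 0.0202
side lm [(array([-0.106 , -0.0058]), 0.0112, 0.9), (array([-0.4991, -0.0769]), 0.0001, 0.63)]
  mask 298 med [-0.1021  0.0092] skew 4.2 y [-0.0655  0.0679] z95 0.0289
```

Call:
send_rows(
  deltas="0.006 -0.001 0.002 0; 0.014 -0.001 0.002 0; 0.02 -0.001 0.002 0; 0.026 -0.001 0.002 0; 0.032 -0.001 0.002 0",
)

```text
t: 4.35
eef_pos: [0.4346, 0.2741, 0.0062]
tool_rot: [-0.0, 0.775, 0.632, -0.0]
contact_force: [0.6, 0.3, 0.3]
gripper_width: 0.999
grasp_force: 0.1
```

Call:
send_rows(
  deltas="0.006 0 0 0; 0.012 0 0 0; 0.018 0 0 0; 0.024 0 0 0; 0.03 0 0 0",
)

```text
t: 4.85
eef_pos: [0.4406, 0.3033, 0.0063]
tool_rot: [-0.0, 0.775, 0.632, 0.0]
contact_force: [-0.7, -0.2, 0.2]
gripper_width: 1.002
grasp_force: 0.1
```

```bash
python3 -c "
from h import *
st([-.07,-.003,.012]);c=bar();cv2.imwrite('pics/s2.png',cv2.resize(c['img'][190:310,170:350],None,fx=4,fy=4)[:,:,::-1])"
```

```text
t 4.85 tcp [0.4406 0.3033 0.0063] cr [-0.1006 -0.0029] yaw -11.6 F [-0.7 -0.2  0.2]
delta [ 0.0306  0.0001 -0.0057] spin -0.0
top lm []
side lm [(array([-0.0637, -0.0066]), 0.0144, 0.75), (array([ 0.0029, -0.11  ]), 0.0014, 0.15)]
  mask 320 med [-0.0564  0.0129] skew 4.0 y [-0.0685  0.0694] z95 0.0291
```

View pics/s2.png

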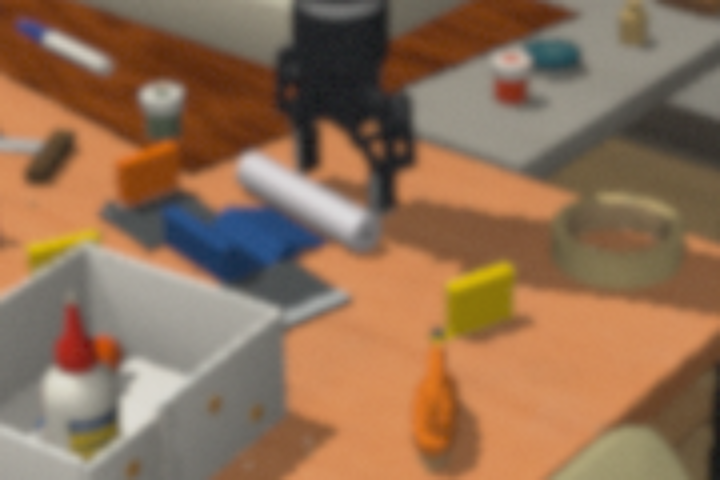

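The bar rolled and lies squarely across the ramp foot, at about x = −0.066. Next I'll push it up the ramp, raising the tips with it.

Call:
send_rows(
  deltas="0.006 0 0 0; 0.012 0 -0.001 0; 0.018 0 -0.002 0; 0.024 0 -0.004 0; 0.03 0 -0.006 0",
)

```text
t: 5.65
eef_pos: [0.4448, 0.3244, 0.012]
tool_rot: [0.002, 0.776, 0.631, -0.006]
contact_force: [-8.8, -28.4, 26.0]
gripper_width: 1.002
grasp_force: 16.6
```

Call:
send_rows(
  deltas="0.005 0 -0.001 0; 0.01 0 -0.002 0; 0.015 0 -0.004 0; 0.02 0 -0.005 0; 0.025 0 -0.006 0",
)

```text
t: 6.15
eef_pos: [0.4489, 0.3383, 0.0188]
tool_rot: [0.005, 0.778, 0.628, -0.013]
contact_force: [-16.1, -51.5, 55.6]
gripper_width: 1.002
grasp_force: 36.1
```

```bash
python3 -c "
from h import *
st([-.036,-.003,.018]);c=bar()"
```

```text
t 6.15 tcp [0.4489 0.3383 0.0188] cr [-0.0647 -0.004 ] yaw -12.2 F [-16.1 -51.5  55.6]
delta [ 0.0287 -0.0013  0.    ] spin -0.6
top lm []
side lm [(array([-0.0399, -0.0066]), 0.0202, 0.56)]
  mask 346 med [-0.0321  0.0124] skew 0.7 y [-0.069   0.0681] z95 0.0354
```

The push met 50 N because the tips ended up above the bar's axis and wedged it against the ramp. I'll back off, lower the tips, and push from below the axis, since the open fingers straddle the ramp.

Call:
send_rows(
  deltas="-0.02 0 0 0; -0.04 0 0 0; -0.05 0 0.006 0; -0.05 0 0.012 0; -0.05 0 0.012 0",
)

```text
t: 6.95
eef_pos: [0.4413, 0.3081, 0.0057]
tool_rot: [-0.0, 0.775, 0.632, -0.0]
contact_force: [-0.9, 1.1, -0.0]
gripper_width: 1.0
grasp_force: 0.0
```

```bash
python3 -c "
from h import *
st([-.036,-.003,.018]);c=bar()
for v in range(226,250,2):
  p=[px2w(c,u,v) for u in range(255,275,4)]
  print(v,[(cr(q).round(3).tolist(),q[2].round(3)) for q in p])
"
```

```text
t 6.95 tcp [0.4413 0.3081 0.0057] cr [-0.0958 -0.0027] yaw -11.6 F [-0.9  1.1 -0. ]
delta [ 0.0598  0.0003 -0.0123] spin -0.0
top lm []
side lm [(array([-0.0616, -0.0033]), 0.0142, 0.68)]
  mask 327 med [-0.0567  0.0098] skew 1.8 y [-0.0705  0.0687] z95 0.0292
226 [([-0.162, -0.084], np.float64(-0.001)), ([-0.082, 0.039], np.float64(0.073)), ([-0.184, -0.07], np.float64(-0.002)), ([-0.087, 0.071], np.float64(0.084)), ([-0.102, 0.07], np.float64(0.078))]
228 [([-0.152, -0.072], np.float64(0.0)), ([-0.081, 0.04], np.float64(0.067)), ([-0.174, -0.057], np.float64(-0.001)), ([-0.086, 0.071], np.float64(0.077)), ([-0.102, 0.071], np.float64(0.072))]
230 [([-0.143, -0.06], np.float64(0.0)), ([-0.153, -0.052], np.float64(0.0)), ([-0.087, 0.051], np.float64(0.063)), ([-0.084, 0.074], np.float64(0.073)), ([-0.1, 0.073], np.float64(0.067))]
232 [([-0.133, -0.047], np.float64(0.002)), ([-0.15, -0.048], np.float64(-0.004)), ([-0.082, 0.058], np.float64(0.06)), ([-0.082, 0.076], np.float64(0.068)), ([-0.102, 0.07], np.float64(0.058))]
234 [([-0.129, -0.043], np.float64(-0.003)), ([-0.138, -0.033]
[... 794 characters left out ...]
)), ([-0.089, 0.048], np.float64(0.021)), ([-0.1, 0.053], np.float64(0.018)), ([-0.132, 0.034], np.float64(-0.001))]
244 [([-0.058, 0.049], np.float64(0.025)), ([-0.062, 0.063], np.float64(0.03)), ([-0.074, 0.066], np.float64(0.026)), ([-0.115, 0.035], np.float64(-0.001)), ([-0.124, 0.044], np.float64(-0.001))]
246 [([-0.055, 0.053], np.float64(0.021)), ([-0.06, 0.065], np.float64(0.025)), ([-0.075, 0.065], np.float64(0.018)), ([-0.107, 0.045], np.float64(-0.001)), ([-0.111, 0.059], np.float64(0.003))]
248 [([-0.05, 0.058], np.float64(0.018)), ([-0.057, 0.069], np.float64(0.021)), ([-0.072, 0.069], np.float64(0.015)), ([-0.097, 0.057], np.float64(0.0)), ([-0.111, 0.059], np.float64(-0.004))]
```

Call:
send_rows(
  deltas="0 0 0.004 0; 0 0 0.008 0; 0.004 0 0.008 0; 0.008 0 0.008 0; 0.012 0 0.008 0",
)

```text
t: 7.75
eef_pos: [0.4439, 0.3193, -0.0018]
tool_rot: [0.0, 0.775, 0.632, -0.001]
contact_force: [-1.2, -6.0, 3.1]
gripper_width: 0.998
grasp_force: 3.1
```

Call:
send_rows(
  deltas="0.005 0 -0.001 0; 0.01 0 -0.003 0; 0.015 0 -0.005 0; 0.02 0 -0.007 0; 0.02 0 -0.007 0",
)

```text
t: 8.25
eef_pos: [0.4479, 0.3384, 0.0054]
tool_rot: [0.0, 0.775, 0.632, -0.001]
contact_force: [-0.1, -4.4, 2.4]
gripper_width: 1.005
grasp_force: 2.2
```

```bash
python3 -c "
from h import *
st([-.036,-.003,.012]);c=bar()
cv2.imwrite('pics/s3.png',cv2.resize(c['img'][200:280,200:300],None,fx=7,fy=7)[:,:,::-1])"
```

```text
t 8.25 tcp [0.4479 0.3384 0.0054] cr [-0.0648 -0.003 ] yaw -11.6 F [-0.1 -4.4  2.4]
delta [ 0.0288 -0.     -0.0066] spin -0.0
top lm []
side lm [(array([-0.0355, -0.0079]), 0.0203, 0.73), (array([-1.000e-04,  1.019e-01]), 0.0008, 0.65)]
  mask 302 med [-0.03    0.0166] skew 2.4 y [-0.0654  0.0685] z95 0.0367
```

View pics/s3.png

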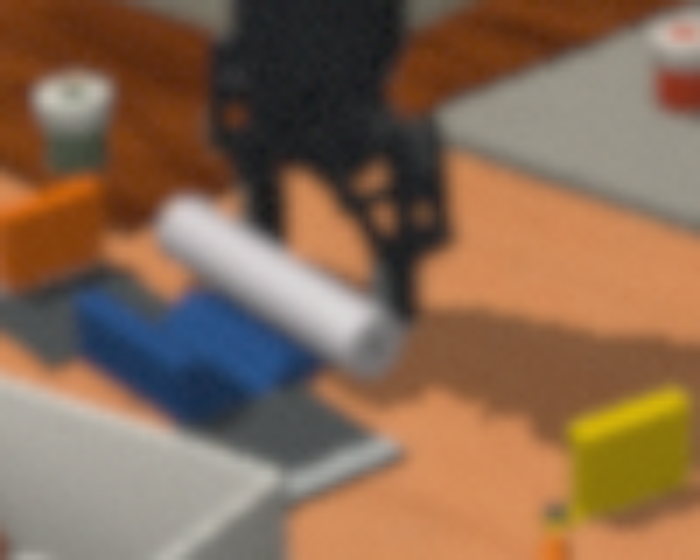

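The bar is now going up the ramp with only 5 N. Continuing over the lip.

Call:
send_rows(
  deltas="0.005 0 -0.002 0; 0.01 0 -0.004 0; 0.015 0 -0.006 0; 0.02 0 -0.007 0; 0.024 0 -0.008 0",
)

```text
t: 9.05
eef_pos: [0.4527, 0.3617, 0.0132]
tool_rot: [0.0, 0.775, 0.632, -0.001]
contact_force: [-0.7, -1.3, 0.3]
gripper_width: 1.001
grasp_force: 0.7
```

```bash
python3 -c "
from h import *
st([-.036,-.003,.015]);c=bar()"
```

```text
t 9.05 tcp [0.4527 0.3617 0.0132] cr [-0.041 -0.003] yaw -11.6 F [-0.7 -1.3  0.3]
delta [ 0.005  -0.     -0.0018] spin -0.0
top lm [(array([-0.4948, -0.0774]), 0.0036, 0.26)]
side lm [(array([ 0.0019, -0.0043]), 0.0252, 0.56)]
  mask 326 med [0.0093 0.0189] skew 2.2 y [-0.0653  0.069 ] z95 0.0376
```

The bar has dropped into the V. I'll back off, lift, close the jaws, and go round to the spare-foot end.

Call:
send_rows(
  deltas="-0.02 0 0 0; -0.03 0 -0.03 0; -0.03 0 -0.07 0; -0.03 -0.04 -0.09 0; 0 -0.08 -0.09 0",
)

```text
t: 9.85
eef_pos: [0.3763, 0.3763, 0.1062]
tool_rot: [-0.0, 0.777, 0.629, 0.002]
contact_force: [1.0, 0.6, 0.2]
gripper_width: 1.006
grasp_force: 0.0
```

Call:
send_rows(
  deltas="0.02 -0.02 0 0; 0.041 -0.038 0 0; 0.041 -0.038 0.02 0; 0.041 -0.038 0.03 0; 0.041 -0.038 0.03 0",
  claw=0,
)

```text
t: 10.35
eef_pos: [0.345, 0.425, 0.0719]
tool_rot: [0.001, 0.775, 0.632, -0.002]
contact_force: [-0.4, -0.9, -0.4]
gripper_width: 0.144
grasp_force: 0.0
```

```bash
python3 -c "
from h import *
st([.0,.115,.025]);c=bar()
print(bot.get_obs()['gripper_width'])
cv2.imwrite('pics/s4.png',cv2.resize(c['img'][200:280,190:290],None,fx=7,fy=7)[:,:,::-1])"
```

```text
t 10.35 tcp [0.345  0.425  0.0719] cr [-0.0007  0.1152] yaw -11.6 F [-0.4 -0.9 -0.4]
delta [0.0009 0.0003 0.0469] spin -0.0
top lm [(array([-0.0042, -0.0061]), 0.0196, 0.86)]
  mask 615 med [-0.0042 -0.0059] skew -0.2 y [-0.0751  0.0619] z95 0.039
side lm [(array([ 0.0048, -0.0036]), 0.0204, 0.58), (array([-0.6052, -0.0952]), -0.001, 0.54)]
  mask 350 med [0.0088 0.0101] skew 0.9 y [-0.0675  0.0689] z95 0.0373
-0.0008558243313634368
```

View pics/s4.png

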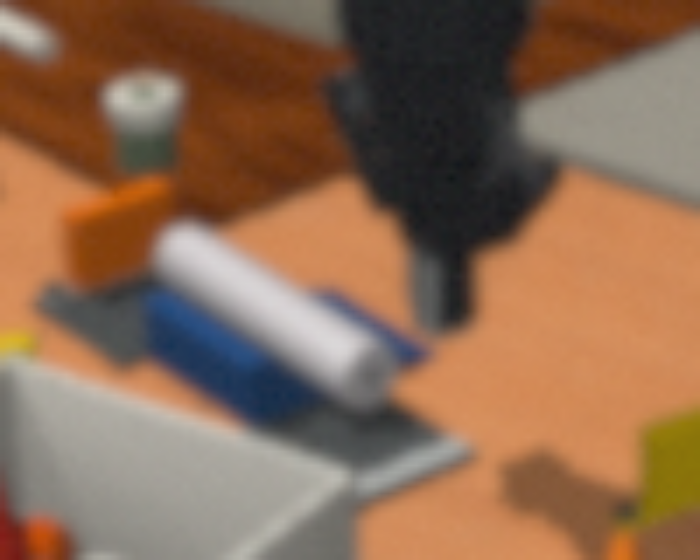

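The bar is seated in the V and the hand stands beyond its free end. Now descend and push endways.

Call:
send_rows(
  deltas="0 0 0.02 0; 0 0 0.035 0; 0 0 0.044 0; 0 0 0.047 0; 0 0.006 0.047 0",
)

```text
t: 11.15
eef_pos: [0.3506, 0.4253, 0.0258]
tool_rot: [-0.0, 0.775, 0.632, -0.001]
contact_force: [-0.8, 0.4, -0.4]
gripper_width: -0.003
grasp_force: 0.0
```

Call:
send_rows(
  deltas="0 0.007 0 0; 0 0.014 0 0; 0 0.02 0 0; 0 0.025 0 0; 0 0.03 0 0",
)

```text
t: 11.65
eef_pos: [0.3813, 0.4192, 0.0264]
tool_rot: [-0.0, 0.775, 0.632, 0.0]
contact_force: [0.3, -0.0, 0.3]
gripper_width: 0.004
grasp_force: 0.0
```

```bash
python3 -c "
from h import *
st([.0,.053,.025]);c=bar()"
```

```text
t 11.65 tcp [0.3813 0.4192 0.0264] cr [0.0009 0.0785] yaw -11.6 F [ 0.3 -0.   0.3]
delta [-0.0009  0.0255  0.0014] spin -0.0
top lm [(array([ 0.0005, -0.0061]), 0.0221, 0.88)]
  mask 542 med [-0.006  -0.0142] skew 2.7 y [-0.0748  0.0573] z95 0.0391
side lm [(array([ 0.0008, -0.0086]), 0.0223, 0.77)]
  mask 315 med [0.01   0.0026] skew -0.9 y [-0.07    0.0668] z95 0.0371
```

Near contact. Push slowly until the force rises.

Call:
send_rows(
  deltas="-0.001 0.004 0 0; -0.001 0.008 0 0; -0.001 0.012 0 0; -0.001 0.016 0 0; -0.001 0.02 0 0",
)

```text
t: 12.45
eef_pos: [0.4003, 0.4142, 0.0263]
tool_rot: [-0.0, 0.775, 0.632, -0.0]
contact_force: [-2.3, 0.3, 1.0]
gripper_width: -0.001
grasp_force: 1.3
```

Call:
send_rows(
  deltas="0 0.002 0 0; 0 0.004 0 0; 0 0.006 0 0; 0 0.008 0 0; 0 0.008 0 0",
)

```text
t: 12.95
eef_pos: [0.4083, 0.4125, 0.0263]
tool_rot: [0.0, 0.775, 0.632, 0.0]
contact_force: [-1.3, 0.0, 1.1]
gripper_width: -0.002
grasp_force: 0.7
```

```bash
python3 -c "
from h import *
st([.0,.053,.025]);c=bar()"
```

```text
t 12.95 tcp [0.4083 0.4125 0.0263] cr [-0.0001  0.0507] yaw -11.6 F [-1.3  0.   1.1]
delta [ 0.0001 -0.0023  0.0013] spin -0.0
top lm [(array([-0.002 , -0.0319]), 0.0243, 0.91)]
  mask 448 med [-0.0062 -0.0491] skew 3.2 y [-0.1027  0.0286] z95 0.0389
side lm [(array([ 0.0035, -0.0337]), 0.023, 0.64)]
  mask 321 med [ 0.0099 -0.025 ] skew -0.9 y [-0.0998  0.0414] z95 0.0371
```

Call:
send_rows(
  deltas="0 0.001 0 0; 0 0.002 0 0; 0 0.003 0 0",
)

```text
t: 13.55
eef_pos: [0.409, 0.4124, 0.0261]
tool_rot: [-0.001, 0.775, 0.632, -0.001]
contact_force: [-7.8, 1.2, 5.1]
gripper_width: -0.004
grasp_force: 4.3
```

Call:
send_rows(
  deltas="0 0.002 0 0; 0 0.003 0 0",
)

```text
t: 13.75
eef_pos: [0.4092, 0.4124, 0.026]
tool_rot: [-0.002, 0.774, 0.633, -0.003]
contact_force: [-15.5, 1.7, 8.9]
gripper_width: -0.0
grasp_force: 7.7
```

Call:
send_rows(
  deltas="0 -0.01 0 0; 0 -0.03 0 0; 0 -0.06 -0.03 0; 0 -0.08 -0.08 0; 0 -0.08 -0.12 0",
)

```text
t: 14.25
eef_pos: [0.3329, 0.428, 0.1471]
tool_rot: [0.0, 0.774, 0.633, -0.001]
contact_force: [1.3, 1.2, 0.3]
gripper_width: 0.002
grasp_force: 0.0
```

```bash
python3 -c "
from h import *
st();c=bar();t=bot.read_camera('top')
a=cv2.resize(c['img'][200:280,190:290],None,fx=4,fy=4);b=cv2.resize(t['img'][140:220,140:240],None,fx=4,fy=4)
cv2.imwrite('pics/s5.png',np.hstack([a,b])[:,:,::-1])
print([(cr(l['xyz']).round(3),round(l['confidence'],2)) for l in bot.landmark_of(t,'end_stop')])"
```

```text
t 14.25 tcp [0.3329 0.428  0.1471] cr [-0.0002  0.1277] yaw -11.4 F [1.3 1.2 0.3]
top lm [(array([-0.0048, -0.0324]), 0.0184, 0.95), (array([ 0.0034, -0.1088]), 0.0016, 0.29)]
  mask 603 med [-0.0038 -0.0292] skew -0.5 y [-0.1016  0.0349] z95 0.039
side lm [(array([ 0.0016, -0.0337]), 0.0206, 0.62)]
  mask 383 med [ 0.0084 -0.0159] skew 1.8 y [-0.1016  0.0409] z95 0.0369
[(array([ 0.143, -0.141]), 0.6), (array([-0.076,  0.194]), 0.55), (array([ 0.116, -0.036]), 0.45), (array([ 0.002, -0.112]), 0.41)]
```

View pics/s5.png

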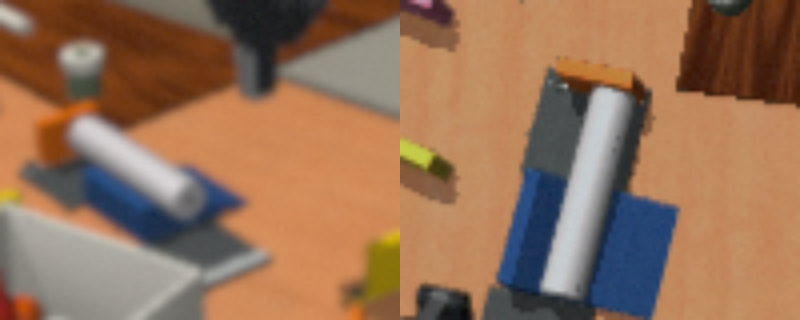

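The bar lies in the V with its end against the orange stop (top crop, right half, about (612,90)). The hand is clear, so I'm handing in.

```bash
python3 -c "
from station import bot
print(bot.hand_in())"
```

```text
the job is handed in; nothing more can be done
None
```

I handed the job in at about 14 s with the bar lying in the V, its end against the orange stop and the hand clear; hand-in returned no verdict, and the first try up the ramp jammed at about 77 N at the wrist before I backed off and pushed lower.

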